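# Count a beaker of balls on the counting scale

## Task

Lift the steel beaker out of the warmer, stand it on the cork mat with its balls and let go, then press the blue key to zero the empty scale. Take the beaker again, tip all four balls into the scale's pan and stand the empty beaker upright on the mat; then press green to count and, after it, yellow to store. Press one key at a time, fully down but gently, let every key come up, do not press the red key, and leave the bottle, dishes and tube rack where they are.

Things in the scene. Friction and masses are not known exactly. Their poses are not given: they have to be found in the camera images.
- scale: counting scale, fixed, white, 300 (its x) x 280 (its y) mm, origin under its centre on the bench. Low front deck 50 mm high on its -x side carries the four keys in a row along its y; a rectangular steel pan stands on the rear, +x, half
- pan (a point): centre of the pan's inner floor, 65 mm above the bench, axes as the scale's. Inside 180 (x) x 230 (y) mm, walls 5 mm thick and 40 mm above the inner floor (rim 105 mm above the bench)
- warmer: blue dry-block warmer, fixed, 130 x 130 x 85 mm high, origin under its centre. One central round well, 84 mm wide, 73 mm deep (floor 12 mm above the bench), in which the beaker stands at the start, its top 37 mm showing
- mat: round cork mat, fixed, 140 mm across, 4 mm thick, origin under its centre on the bench
- beaker: loose stainless steel beaker, 110 mm tall, no handle, about 0.2 kg, origin at the centre of its underside, z towards its mouth. Outside diameter 58 mm at the foot widening to 68 mm at the rim; wall 3.5 mm, floor 5 mm. Holds four balls
- ball0_center (a point): centre of one of four alike orange balls, 21 mm across, 15 g, loose in the beaker at the start
- ball1_center (a point): centre of one of four alike orange balls, 21 mm across, 15 g, loose in the beaker at the start
- ball2_center (a point): centre of one of four alike orange balls, 21 mm across, 15 g, loose in the beaker at the start
- ball3_center (a point): centre of one of four alike orange balls, 21 mm across, 15 g, loose in the beaker at the start
- blue_key_base: housing of the blue key (zero), on the scale's deck, black, 46 mm across, 12 mm high; origin at the centre of its underside, z up. The blue cap, 30 mm across, stands on its axis, its top 24 mm above this origin when up. Keys stand 48 mm apart; which colour is where varies
- blue_key (a joint): how far the blue key is down, in m: 0 up, 0.008 fully down (takes 6 N; springs back)
- green_key_base: housing of the green key (count), on the scale's deck, black, 46 mm across, 12 mm high; origin at the centre of its underside, z up. The green cap, 30 mm across, stands on its axis, its top 24 mm above this origin when up. Keys stand 48 mm apart; which colour is where varies
- green_key (a joint): how far the green key is down, in m: 0 up, 0.008 fully down (takes 6 N; springs back)
- yellow_key_base: housing of the yellow key (store), on the scale's deck, black, 46 mm across, 12 mm high; origin at the centre of its underside, z up. The yellow cap, 30 mm across, stands on its axis, its top 24 mm above this origin when up. Keys stand 48 mm apart; which colour is where varies
- yellow_key (a joint): how far the yellow key is down, in m: 0 up, 0.008 fully down (takes 6 N; springs back)
- red_key_base: housing of the red key (erase: not to be pressed), on the scale's deck, black, 46 mm across, 12 mm high; origin at the centre of its underside, z up. The red cap, 30 mm across, stands on its axis, its top 24 mm above this origin when up. Keys stand 48 mm apart; which colour is where varies
- red_key (a joint): how far the red key is down, in m: 0 up, 0.008 fully down (takes 6 N; springs back)
- bottle: bystander, loose amber bottle, 66 mm across, 150 mm tall, origin under its centre
- dishes: bystander, loose stack of three white dishes, 90 mm across, 40 mm high, origin under its centre
- tuberack: bystander, loose blue rack with capped tubes, 60 (x) x 120 (y) x 61 mm high, origin under its centre
There are look-alikes about, which are no part of the job. Of the things like the warmer, leave any that is turquoise; of the rest the larger one is meant.

How it is judged:
By the outcome, as a careful person would: the job done as asked, in the order asked, and still so for the second after the job is handed in, with the robot touching nothing.
It also fails if it takes over 72 s, if anything falls off the work surface, if the arm or the gripper's body presses on something with over 40 N, if the wrist force passes 120 N, or if a joint passes its speed limit or range.

## Robot

A 6-joint arm with a two-finger parallel gripper is mounted at the origin on the work surface. World frame = base frame: x ahead of the robot, y to its left, z up, the work surface at z = 0. Lengths are in m, angles in rad, forces in N, time in s.
With the tool pointing down it reaches from about 0.25 to 0.725 m from the base axis. Payload 9.7 kg.
Tool frame: the origin (TCP) lies midway between the tips of the shut fingers; the grasp point (between the pads) lies 19 mm behind it; z points along the fingers, y is the line along which they close (so a half turn about z gives the same grasp; the last joint's range is limited). The gripper opens to 85 mm and grips with 20 to 120 N. Pads are 22 mm wide; open, the fingers measure 114 mm over their backs; the gripper's body (76 mm by 85 mm) begins 54 mm behind the grasp point. The pads swing forward as they close: fully open they stand 13 mm farther back than shut.
Start: joints at [1.235, 0.087, 0.176, 1.66, 0, 1.571], TCP at [0.181, 0.519, 0.231] pointing down, gripper open.
Joint ranges: [-3.13, 3.13], [-0.85, 1.81], [-1.15, 1.24], [-2.2, 2.28], [-1.44, 1.52], [-3.14, 3.14]. Speed limits (rad/s): [2.22, 2.22, 2.57, 3.14, 3.14, 3.14].

## Interface

Orientations are given as a unit quaternion [w, x, y, z].
In Python, from station import get_obs, snapshot, calibration, close_job gives the robot as it stands. The module is installed in compiled form; this text tells all that it offers.
- The arm moves only by the shell command python3 -m creep 'ROWS' [FORCE]. ROWS is a JSON object of lists of equal length, an entry for each row: "travel": the shift along the tool's x, y, z in m, a list of three; "rot": the turn, a rotation vector about the tool's x, y, z in rad, a list of three; "gripper": the closure, from 0 (fully open) to 1 (shut). In form: {"travel": [[x, y, z], ...], "rot": [[wx, wy, wz], ...], "gripper": [gripper, ...]}. A call has 1 to 5 rows; each row shifts and turns the commanded pose from where the row before left it, along the tool's axes as they then stand; what a row does not reach is not made up. A row lasts 1/8 s, in which the tool goes at most 62.5 mm and 10.7 degrees, less where a joint would pass 70% of its speed; a pose out of reach is approached as far as the arm can. A call is refused whole if a number of a shift passes 0.0625 or a number of a turn 0.188, either way. A call with a gripper value outside its range is refused whole. The fingers move at their own pace and stop on an object; FORCE is the grip in N (left out, the last holds). Time passes only in rows, so rows that do not move let the fingers close. It gives the time, the measured TCP pose, the force, the opening and the grip force at its end, in the units of the state.
- get_obs(): the state, without advancing time (a new reading comes with each control period).
- snapshot(name): name is "side" or "top" or "wrist"; returns (picture, depth): 480x640x3 uint8, red, green, blue; 480x640 float32, m along the optical axis (not along the pixel's ray), 0 where there is no reading.
- calibration(name): a dict with "fx", "fy", "cx", "cy" (pixels), "R" (3x3) and "t" (3): a world point X has camera coordinates R X + t; the wrist camera has in their place "hand_eye" (4x4, takes a point from camera to tool coordinates, whose origin is the TCP and whose axes are the flange's). Camera axes: x right, y down, z forward; pixel columns grow to the right and rows downward; lengths in m; the calibration is good to about 2 mm. A picture is of the moment at which its call begins: read the wrist's pose just before it. calibration takes no time and is no camera call.
- close_job(): hands the job in; it is judged then, once.
The state is a dict: "time": time; "joint_pos": joint angles; "qvel": joint speeds; "effort": joint torques, N m; "tool_pos": TCP position; "tcp_rot": TCP orientation; "contact_force": force on the tool from outside, world axes, zero at the start; "torque": the same for the moment, N m; "grip_width": opening from 0.0 (shut) to 1.0 (fully open); "finger_force": force on a finger pad.
Only numpy, scipy, OpenCV 4.12 (cv2) and the standard library are available. Lean on these libraries where they do the work, as an engineer would, in place of code of your own. Each camera call takes 0.05 s, during which the arm holds its last target. There are 200 camera calls.

## Working session

There is one attempt and no reset: what is moved stays moved. The work goes in short steps, Python scripts to look and compute and a shell command to move; the robot and the scene stay as the last step left them, time stands still between calls to the robot, and variables do not carry over. Pictures are saved under pics/ and viewed, at most 10 in all, crops included, and the job is handed in when it is done.

```bash
mkdir -p pics; cat > h.py <<'E'
import numpy as np, cv2
from station import get_obs, snapshot, calibration, close_job
from scipy.spatial.transform import Rotation as Ro
def shot(n,f):
    o=get_obs(); p,d=snapshot(n); cv2.imwrite('pics/'+f+'.png',p[...,::-1]); np.save('pics/'+f+'.npy',d)
    q=o['tcp_rot']; np.savez('pics/'+f+'_o.npz',q=q,t=o['tool_pos'],n=n)
def cloud(f):
    d=np.load('pics/'+f+'.npy'); z=np.load('pics/'+f+'_o.npz'); n=str(z['n']); c=calibration(n)
    v,u=np.mgrid[0:480,0:640]; P=np.stack([(u-c['cx'])/c['fx']*d,(v-c['cy'])/c['fy']*d,d],-1)
    if n=='wrist':
        H=np.array(c['hand_eye']); q=z['q']; R=Ro.from_quat([q[1],q[2],q[3],q[0]]).as_matrix()
        P=P@H[:3,:3].T+H[:3,3]; P=P@R.T+z['t']
    else: P=(P-np.array(c['t']))@np.array(c['R'])
    P[d==0]=np.nan
    return P
E
python3 - <<'E'
from h import *
shot('top','top0'); shot('side','side0')
o=get_obs(); print(o)
E
```

```text
{'time': 0.1, 'joint_pos': array([ 1.23500354e+00,  8.74068923e-02,  1.75205790e-01,  1.65984982e+00,
       -9.29031080e-06,  1.57075873e+00]), 'qvel': array([-0.00086286, -0.00033819,  0.00332076, -0.00020616,  0.00082612,
        0.00042353]), 'effort': array([-2.99135636e-04, -5.21560943e+01,  4.65654695e+01,  1.59655802e-02,
       -1.31513275e-05, -9.44391871e-06]), 'tool_pos': array([0.18116165, 0.51906459, 0.2306491 ]), 'tcp_rot': array([-1.00259142e-04,  1.67090121e-01,  9.85941427e-01, -6.19253890e-04]), 'contact_force': array([-0.06852778,  0.47568193, -0.12215323]), 'torque': array([0.0236424 , 0.00351748, 0.00461628]), 'finger_force': 0.0, 'grip_width': 1.0010271482389523}
```

View pics/top0.png

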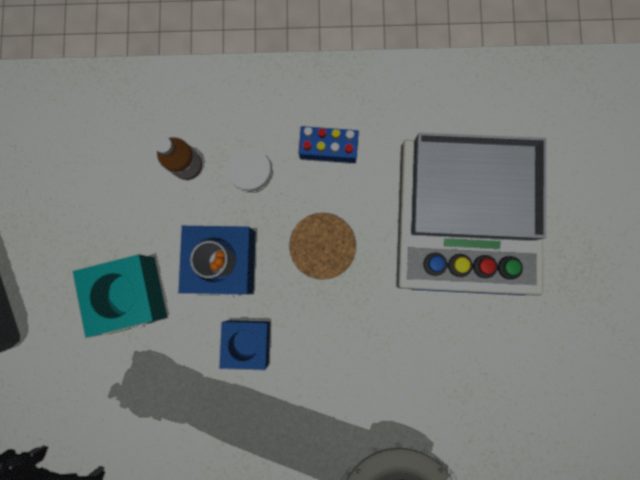

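View pics/side0.png

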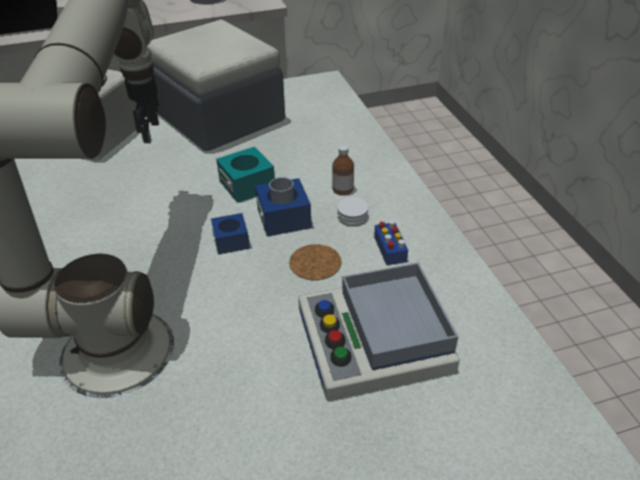

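Candidates for the warmer in the top view are turquoise (118,298), large blue with the steel beaker and orange balls (217,260), and small blue (245,345). Turquoise is excluded and the larger blue one fits. The keys run blue (435,264), yellow (460,265), red (485,266), green (510,267), with the mat at (323,245). I'll confirm in a crop and measure.

```bash
python3 - <<'E'
from h import *
im=cv2.imread('pics/top0.png'); cv2.imwrite('pics/crop0.png',cv2.resize(im[210:380,60:290],None,fx=3.4,fy=3.4,interpolation=2))
P=cloud('top0'); hsv=cv2.cvtColor(im,cv2.COLOR_BGR2HSV)
def at(u,v,w=2): return np.nanmedian(P[v-w:v+w+1,u-w:u+w+1].reshape(-1,3),0).round(4)
for n,p in dict(blue=(435,264),yellow=(460,265),red=(485,266),green=(510,267),mat=(323,245),panmid=(480,187),warmtop=(188,285),bottle=(174,152),dish=(248,168),rack=(330,140),small=(225,330)).items(): print(n,at(*p))
def box(n,m):
    Q=P[m]; r=cv2.minAreaRect(Q[:,:2].astype(np.float32)); print(n,len(Q),np.round(r[0],4),np.round(r[1],4),round(r[2],2),'zmed',Q[:,2].mean().round(4))
v,u=np.mgrid[0:480,0:640]
def roi(a,b,c,d): return (u>=a)&(u<=c)&(v>=b)&(v<=d)
z=P[...,2]
box('beakerRim',roi(180,225,250,295)&(z>.112)&(z<.135))
box('warmer',roi(170,220,260,300)&(z>.08)&(z<.09))
box('mat',roi(285,205,362,285)&(hsv[...,1]>60)&(z<.012)&(z>-.004))
box('panrim',roi(395,125,560,300)&(z>.098)&(z<.112))
box('panfloor',roi(395,125,560,300)&(z>.061)&(z<.069))
box('deck',roi(395,125,560,300)&(z>.045)&(z<.055))
box('scale',roi(395,125,560,300)&(z>.045)&(z<.12))
Q=P[roi(180,225,250,295)&(z>.117)&(z<.128)]; A=np.c_[2*Q[:,:2],np.ones(len(Q))]; s=np.linalg.lstsq(A,(Q[:,:2]**2).sum(1),rcond=None)[0]; print('rim circ',s[:2],np.sqrt(s[2]+s[0]**2+s[1]**2),Q[:,2].max())
for n in('wrist',): print(calibration(n))
E
```

```text
blue [ 0.4761 -0.0734  0.0743]
yellow [ 0.4734 -0.1206  0.0737]
red [ 0.4705 -0.1675  0.0738]
green [ 0.4678 -0.215   0.074 ]
mat [0.5228 0.1401 0.0035]
panmid [ 0.6248 -0.1692  0.0647]
warmtop [0.4445 0.395  0.0849]
bottle [0.6913 0.413  0.1225]
dish [0.6796 0.2892 0.0393]
rack [0.7324 0.1214 0.0447]
small [0.3573 0.3309 0.0572]
beakerRim 292 [0.4906 0.3465] [0.0666 0.0666] 3.87 zmed 0.1197
warmer 3197 [0.492  0.3471] [0.1317 0.13  ] 88.06 zmed 0.0845
mat 3448 [0.5224 0.1414] [0.1349 0.1354] 88.32 zmed 0.0035
panrim 1567 [ 0.6218 -0.1597] [0.2414 0.1913] 86.38 zmed 0.1038
panfloor 10842 [ 0.583  -0.1567] [0.2399 0.2673] 86.22 zmed 0.0645
deck 6810 [ 0.5713 -0.1549] [0.2776 0.2984] 86.15 zmed 0.0499
scale 22346 [ 0.5713 -0.1549] [0.2776 0.2984] 86.15 zmed 0.0644
rim circ [0.49041257 0.34641069] 0.03187128297823023 0.1246024073998793
{'fx': 386.76292500165863, 'fy': 386.76292500165863, 'cx': 323.0383696607666, 'cy': 241.751601667004, 'hand_eye': array([[ 4.07044526e-04, -9.57784286e-01, -2.87487557e-01,
         7.45579871e-02],
       [ 9.99999097e-01,  7.58144967e-04, -1.10994431e-03,
         6.70745110e-04],
       [ 1.28104446e-03, -2.87486846e-01,  9.57783730e-01,
        -1.42248574e-01],
       [ 0.00000000e+00,  0.00000000e+00,  0.00000000e+00,
         1.00000000e+00]])}
```

View pics/crop0.png

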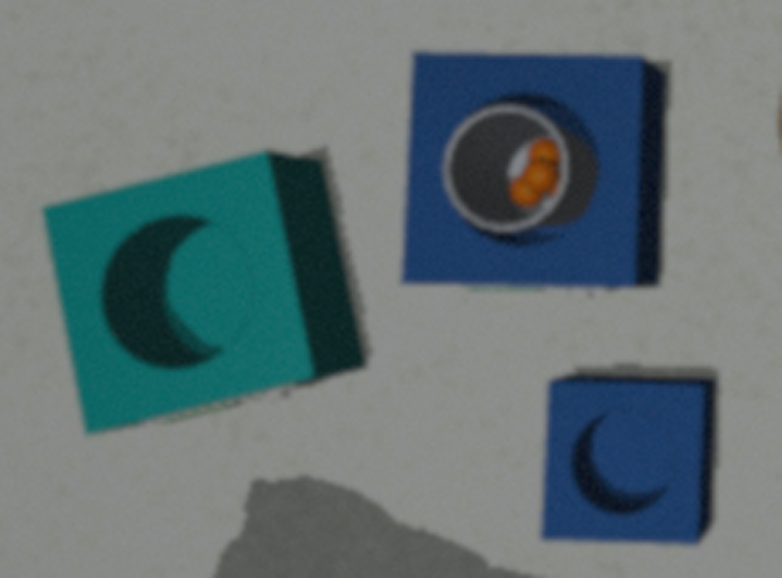

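The crop confirms it: the large blue block, top centre about (0.492, 0.347), holds the steel beaker with orange balls. The rim circle is at (0.4905, 0.3465) and 0.122 high, which fits the given sizes. I'm moving above it.

```bash
cat > go.py <<'E'
# usage: go.py x y z  -> travel in tool axes to a target TCP; also state
import sys; from h import *
o=get_obs(); q=o['tcp_rot']; R=Ro.from_quat([q[1],q[2],q[3],q[0]]).as_matrix()
print('t',o['time'],'tcp',o['tool_pos'].round(4),'j',o['joint_pos'].round(3),'F',o['contact_force'].round(1),'w',round(o['grip_width'],3),'f',round(o['finger_force'],1)); print('x,y,z axes',R.T.round(3).tolist())
if len(sys.argv)>3: print('travel',(R.T@(np.array(sys.argv[1:4],float)-o['tool_pos'])).round(4))
E
python3 -m creep '{"travel":[[-0.058,-0.0102,0],[-0.058,-0.0102,0],[-0.058,-0.0102,0],[-0.058,-0.0102,0],[-0.058,-0.0102,0]],"rot":[[0,0,0],[0,0,0],[0,0,0],[0,0,0],[0,0,0]],"gripper":[0,0,0,0,0]}'
python3 -m creep '{"travel":[[-0.0585,-0.0102,0],[0,0,0.03],[0,0,0]],"rot":[[0,0,0],[0,0,0],[0,0,0]],"gripper":[0,0,0]}' 40
python3 go.py 0.4905 0.3465 0.085
```

```text
time: 0.72
tool_pos: [0.4397, 0.3743, 0.231]
tcp_rot: [-0.0, 0.167, 0.986, -0.0]
contact_force: [0.8, 0.9, -0.2]
grip_width: 0.998
finger_force: 0.0
time: 1.1
tool_pos: [0.4896, 0.3455, 0.1986]
tcp_rot: [-0.002, 0.168, 0.986, -0.002]
contact_force: [0.8, -0.6, -0.0]
grip_width: 0.999
finger_force: 0.0
t 1.1 tcp [0.4896 0.3455 0.1986] j [0.614 0.202 0.241 1.615 0.    0.952] F [ 0.8 -0.6 -0. ] w 0.999 f 0.0
x,y,z axes [[-0.944, 0.331, 0.003], [0.331, 0.944, -0.004], [-0.004, -0.003, -1.0]]
travel [-0.0008  0.0016  0.1136]
```

```bash
python3 -m creep '{"travel":[[-0.0005,0.001,0.04],[0,0,0.04],[0,0,0.02],[0,0,0.0125],[0,0,0]],"rot":[[0,0,0],[0,0,0],[0,0,0],[0,0,0],[0,0,0]],"gripper":[0,0,0,0,0]}' 40
python3 -m creep '{"travel":[[0,0,0],[0,0,0],[0,0,0],[0,0,0],[0,0,0]],"rot":[[0,0,0],[0,0,0],[0,0,0],[0,0,0],[0,0,0]],"gripper":[0.3,0.5,0.8,0.8,0.8]}' 40
python3 go.py 0.5225 0.1410 0.2
```

```text
time: 1.72
tool_pos: [0.4905, 0.3477, 0.089]
tcp_rot: [-0.0, 0.167, 0.986, -0.0]
contact_force: [0.4, 0.1, 0.7]
grip_width: 1.003
finger_force: 0.0
time: 2.35
tool_pos: [0.4916, 0.3481, 0.0909]
tcp_rot: [0.001, 0.167, 0.986, 0.001]
contact_force: [-0.4, -0.2, 5.8]
grip_width: 0.762
finger_force: 45.4
t 2.35 tcp [0.4916 0.3481 0.0909] j [0.616 0.2   0.031 1.399 0.    0.952] F [-0.4 -0.2  5.8] w 0.762 f 45.4
x,y,z axes [[-0.944, 0.329, -0.002], [0.329, 0.944, 0.003], [0.002, 0.002, -1.0]]
travel [-0.0976 -0.185  -0.1094]
```

```bash
python3 -m creep '{"travel":[[0,0,-0.01],[0,0,-0.02],[0,0,-0.03],[0,0,-0.035],[0,0,-0.02]],"rot":[[0,0,0],[0,0,0],[0,0,0],[0,0,0],[0,0,0]],"gripper":[0.8,0.8,0.8,0.8,0.8]}' 60
python3 -m creep '{"travel":[[-0.010,-0.02,0],[-0.02,-0.037,0],[-0.024,-0.046,0],[-0.024,-0.046,0],[-0.02,-0.036,0]],"rot":[[0,0,0],[0,0,0],[0,0,0],[0,0,0],[0,0,0]],"gripper":[0.8,0.8,0.8,0.8,0.8]}'
python3 go.py 0.5225 0.1410 0.085; python3 -c "
from h import *
shot('side','side1')"
```

```text
time: 2.98
tool_pos: [0.4912, 0.3476, 0.2064]
tcp_rot: [0.001, 0.167, 0.986, 0.001]
contact_force: [-0.4, 0.5, -1.6]
grip_width: 0.763
finger_force: 67.1
time: 3.6
tool_pos: [0.522, 0.1376, 0.2033]
tcp_rot: [-0.0, 0.168, 0.986, -0.0]
contact_force: [0.0, 0.9, -2.2]
grip_width: 0.768
finger_force: 67.2
t 3.6 tcp [0.522  0.1376 0.2033] j [ 0.258  0.055  0.087  1.605 -0.     0.595] F [ 0.   0.9 -2.2] w 0.768 f 67.2
x,y,z axes [[-0.944, 0.33, 0.001], [0.33, 0.944, -0.001], [-0.001, -0.001, -1.0]]
travel [0.0006 0.0035 0.1183]
```

View pics/side1.png

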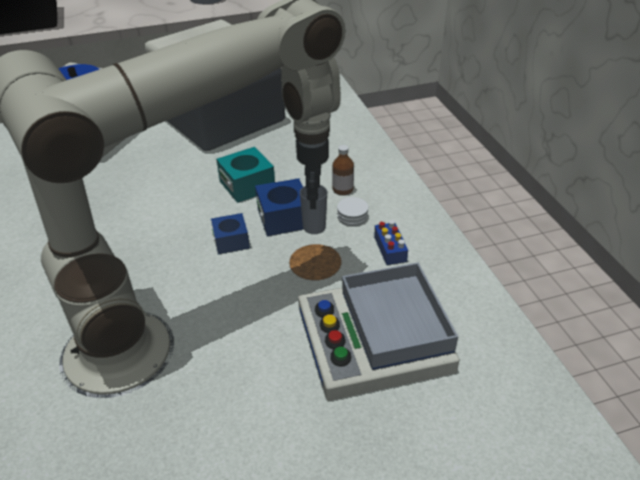

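The side view shows the beaker hanging upright in the fingers at (314,210), above the mat at (316,261). I'm lowering it.

```bash
python3 -m creep '{"travel":[[0,0.001,0.03],[0,0.001,0.045],[0,0,0.025],[0,0,0.01],[0,0,0]],"rot":[[0,0,0],[0,0,0],[0,0,0],[0,0,0],[0,0,0]],"gripper":[0.8,0.8,0.8,0.8,0.8]}'
python3 -m creep '{"travel":[[0,0,0.004],[0,0,0.002],[0,0,0]],"rot":[[0,0,0],[0,0,0],[0,0,0]],"gripper":[0.8,0.8,0.8]}'
python3 go.py 0.5225 0.1410 0.083
```

```text
time: 4.28
tool_pos: [0.5228, 0.1419, 0.0936]
tcp_rot: [-0.0, 0.167, 0.986, -0.0]
contact_force: [-1.3, 0.6, -1.9]
grip_width: 0.763
finger_force: 67.6
time: 4.65
tool_pos: [0.5232, 0.1424, 0.088]
tcp_rot: [0.0, 0.167, 0.986, 0.0]
contact_force: [-0.1, -0.9, -2.2]
grip_width: 0.762
finger_force: 67.6
t 4.65 tcp [0.5232 0.1424 0.088 ] j [ 0.266  0.061 -0.128  1.382 -0.     0.601] F [-0.1 -0.9 -2.2] w 0.762 f 67.6
x,y,z axes [[-0.944, 0.329, -0.0], [0.329, 0.944, 0.0], [0.0, 0.0, -1.0]]
travel [ 0.0002 -0.0016  0.005 ]
```

```bash
python3 -m creep '{"travel":[[0,-0.001,0.002],[0,0,0.0015],[0,0,0.001],[0,0,0]],"rot":[[0,0,0],[0,0,0],[0,0,0],[0,0,0]],"gripper":[0.8,0.8,0.8,0.8]}'
python3 go.py
```

```text
time: 5.15
tool_pos: [0.5228, 0.1414, 0.0832]
tcp_rot: [-0.0, 0.167, 0.986, -0.0]
contact_force: [0.6, 0.1, -2.5]
grip_width: 0.763
finger_force: 67.7
t 5.15 tcp [0.5228 0.1414 0.0832] j [ 0.264  0.062 -0.137  1.373  0.     0.6  ] F [ 0.6  0.1 -2.5] w 0.763 f 67.7
x,y,z axes [[-0.944, 0.33, 0.0], [0.33, 0.944, -0.0], [-0.0, -0.0, -1.0]]
```

```bash
for i in 1 ; do python3 -m creep '{"travel":[[0,0,0.001],[0,0,0.001],[0,0,0]],"rot":[[0,0,0],[0,0,0],[0,0,0]],"gripper":[0.8,0.8,0.8]}'; python3 -m creep '{"travel":[[0,0,0.001],[0,0,0]],"rot":[[0,0,0],[0,0,0]],"gripper":[0.8,0.8]}'; done
```

```text
time: 5.52
tool_pos: [0.5231, 0.1413, 0.0831]
tcp_rot: [0.001, 0.167, 0.986, 0.0]
contact_force: [-4.0, -2.1, 11.7]
grip_width: 0.764
finger_force: 68.8
time: 5.78
tool_pos: [0.5233, 0.1413, 0.0831]
tcp_rot: [0.001, 0.167, 0.986, 0.0]
contact_force: [-7.1, -2.5, 18.0]
grip_width: 0.765
finger_force: 69.4
```

```bash
python3 -m creep '{"travel":[[0,0,-0.0025],[0,0,0],[0,0,0],[0,0,0],[0,0,0]],"rot":[[0,0,0],[0,0,0],[0,0,0],[0,0,0],[0,0,0]],"gripper":[0.8,0.3,0.1,0,0]}'
python3 -m creep '{"travel":[[0,0,-0.01],[0,0,-0.03],[0,0,-0.04],[0,0,-0.03],[0,0,0]],"rot":[[0,0,0],[0,0,0],[0,0,0],[0,0,0],[0,0,0]],"gripper":[0,0,0,0,0]}'
python3 go.py .476 -.0734 .18
python3 -c "
from h import *
shot('side','side2'); im=cv2.imread('pics/side2.png'); cv2.imwrite('pics/s2c.png',cv2.resize(im[150:400,220:480],None,fx=2.3,fy=2.3))"
```

```text
time: 6.4
tool_pos: [0.5228, 0.1414, 0.0826]
tcp_rot: [-0.0, 0.167, 0.986, -0.0]
contact_force: [-0.5, -0.1, -0.1]
grip_width: 0.998
finger_force: 0.0
time: 7.02
tool_pos: [0.5239, 0.1417, 0.196]
tcp_rot: [0.002, 0.167, 0.986, 0.001]
contact_force: [0.5, 0.2, -0.6]
grip_width: 1.004
finger_force: 0.0
t 7.025 tcp [0.5239 0.1417 0.196 ] j [0.264 0.054 0.073 1.585 0.    0.6  ] F [ 0.5  0.2 -0.6] w 1.004 f 0.0
x,y,z axes [[-0.944, 0.33, -0.004], [0.33, 0.944, 0.003], [0.005, 0.001, -1.0]]
travel [-0.0256 -0.2189  0.0156]
```

View pics/s2c.png

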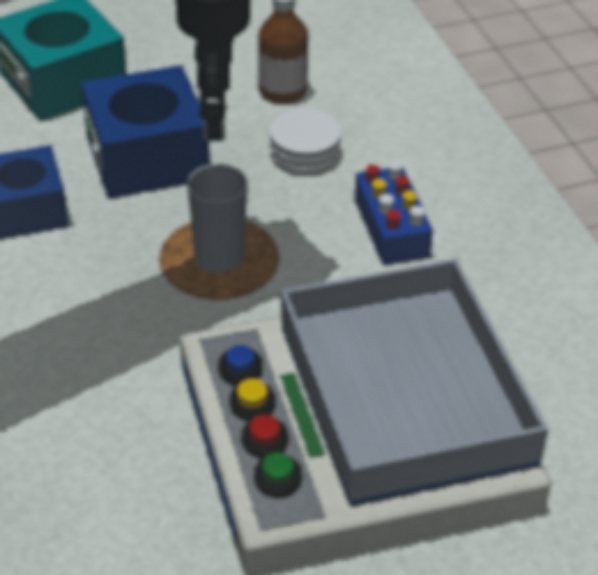

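The beaker stands upright and free on the mat at crop (218,220), with the fingers clear above it. Next is the blue key at crop (240,357).

```bash
python3 -m creep '{"travel":[[-0.003,-0.025,0],[-0.006,-0.05,0],[-0.006,-0.055,0],[-0.006,-0.05,0],[-0.0047,-0.039,0]],"rot":[[0,0,0],[0,0,0],[0,0,0],[0,0,0],[0,0,0]],"gripper":[0.5,1,1,1,1]}'
python3 -m creep '{"travel":[[0,0,0.03],[0,0,0.035],[0,0,0.02],[0,0,0.005],[0,0,0]],"rot":[[0,0,0],[0,0,0],[0,0,0],[0,0,0],[0,0,0]],"gripper":[1,1,1,1,1]}'
python3 go.py .476 -.0734 .074
```

```text
time: 7.7
tool_pos: [0.4738, -0.0755, 0.1918]
tcp_rot: [-0.001, 0.167, 0.986, -0.0]
contact_force: [-0.4, 0.4, -0.1]
grip_width: 0.002
finger_force: 0.0
time: 8.32
tool_pos: [0.4747, -0.0738, 0.1027]
tcp_rot: [-0.0, 0.167, 0.986, -0.0]
contact_force: [0.3, 0.3, 0.3]
grip_width: -0.0
finger_force: 0.0
t 8.325 tcp [ 0.4747 -0.0738  0.1027] j [-0.154 -0.089 -0.248  1.413 -0.     0.182] F [0.3 0.3 0.3] w -0.0 f 0.0
x,y,z axes [[-0.944, 0.329, 0.001], [0.329, 0.944, -0.0], [-0.001, 0.0, -1.0]]
travel [-0.0011  0.0008  0.0287]
```

```bash
python3 -m creep '{"travel":[[-0.001,0.001,0.015],[0,0,0.009],[0,0,0.003],[0,0,0.003],[0,0,0]],"rot":[[0,0,0],[0,0,0],[0,0,0],[0,0,0],[0,0,0]],"gripper":[1,1,1,1,1]}'
python3 -m creep '{"travel":[[0,0,0.002],[0,0,0.002],[0,0,0.001],[0,0,0]],"rot":[[0,0,0],[0,0,0],[0,0,0],[0,0,0]],"gripper":[1,1,1,1]}'
```

```text
time: 8.95
tool_pos: [0.4761, -0.0732, 0.073]
tcp_rot: [-0.0, 0.167, 0.986, 0.0]
contact_force: [-1.5, 0.2, 2.6]
grip_width: 0.002
finger_force: 1.1
time: 9.45
tool_pos: [0.4763, -0.0732, 0.0679]
tcp_rot: [0.0, 0.167, 0.986, 0.0]
contact_force: [-1.9, -0.4, 5.2]
grip_width: -0.002
finger_force: 2.4
```

```bash
python3 -m creep '{"travel":[[0,0,0.0015],[0,0,0.001],[0,0,0]],"rot":[[0,0,0],[0,0,0],[0,0,0]],"gripper":[1,1,1]}'
python3 -m creep '{"travel":[[0,0,0.0007],[0,0,0]],"rot":[[0,0,0],[0,0,0]],"gripper":[1,1]}'
```

```text
time: 9.82
tool_pos: [0.4763, -0.0732, 0.066]
tcp_rot: [0.0, 0.167, 0.986, 0.0]
contact_force: [-3.9, 1.3, 9.4]
grip_width: -0.0
finger_force: 4.7
time: 10.07
tool_pos: [0.4764, -0.0732, 0.0659]
tcp_rot: [0.001, 0.167, 0.986, 0.0]
contact_force: [-5.6, 0.3, 14.9]
grip_width: -0.002
finger_force: 7.3
```

The blue key bottomed out at 0.066 with about 15 N. I'm raising, then tilting in free air to identify the arm's geometry so I can plan the pour.

```bash
cat > lg.py <<'E'
from h import *; import json
o=get_obs(); open('log.txt','a').write(json.dumps([o['joint_pos'].tolist(),o['tool_pos'].tolist(),o['tcp_rot'].tolist()])+'\n')
print(o['time'],o['joint_pos'].round(3),o['tool_pos'].round(4),o['contact_force'].round(1))
E
python3 -m creep '{"travel":[[0,0,-0.01],[0,0,-0.03],[0,0,-0.06],[0,0,-0.06],[0,0,-0.04]],"rot":[[0,0,0],[0,0,0],[0,0,0],[0,0,0],[0,0,0]],"gripper":[1,1,1,1,1]}' >/dev/null
python3 -m creep '{"travel":[[0,0,0],[0,0,0],[0,0,0],[0,0,0],[0,0,0]],"rot":[[0,0,0.18],[0,0,0.18],[0,0,0.18],[0,0,0.18],[0,0,0]],"gripper":[0.5,0,0,0,0]}' >/dev/null
python3 lg.py
python3 -m creep '{"travel":[[0,0,0],[0,0,0],[0,0,0],[0,0,0],[0,0,0]],"rot":[[0.18,0,0],[0.18,0,0],[0.18,0,0],[0.18,0,0],[0,0,0]],"gripper":[0,0,0,0,0]}' >/dev/null
python3 lg.py
python3 -m creep '{"travel":[[0,0,0],[0,0,0],[0,0,0],[0,0,0],[0,0,0]],"rot":[[0,0.15,0],[0,0.15,0],[0,0.15,0],[0,0,0],[0,0,0]],"gripper":[0,0,0,0,0]}' >/dev/null
python3 lg.py
cat > kin.py <<'E'
from h import *
def fk(p,q):
    H,L1,L2,A,L5,c=p; a=q[1]; f=q[1]-q[2]; g=f+q[3]   # f: forearm below horizontal, g: wrist link below horizontal
    J=Ro.from_euler('z',q[0])
    w=np.array([L1*np.sin(a)+L2*np.cos(f)+A*np.cos(g)-c*np.sin(g),0,H+L1*np.cos(a)-L2*np.sin(f)-A*np.sin(g)-c*np.cos(g)])
    W=J*Ro.from_euler('y',g)*Ro.from_euler('z',q[4])      # x axis = tool z
    T=Ro.from_matrix(np.array([[0,0,1],[0,-1,0],[1,0,0]],float))  # tool axes in W at q6=pi: x up, y right, z along
    R=W*T*Ro.from_euler('z',q[5]-np.pi)
    return J.apply(w)+L5*W.apply([1,0,0]),R
E
python3 - <<'E'
from kin import *; import json; from scipy.optimize import least_squares
D=[json.loads(l) for l in open('log.txt')]
D+=[([1.235,.0874,.1752,1.6598,0,1.5708],[.1812,.5191,.2306],None),([.614,.202,.241,1.615,0,.952],[.4896,.3455,.1986],None),([.616,.2,.031,1.399,0,.952],[.4916,.3481,.0909],None),([-.154,-.089,-.248,1.413,0,.182],[.4747,-.0738,.1027],None)]
r=least_squares(lambda p:np.concatenate([fk(p,q)[0]-t for q,t,_ in D]),[.22,.42,.52,.12,.33,0]); print(r.x.round(4),np.abs(r.fun).max())
np.save('p.npy',r.x)
for q,t,o in D:
    if o: print(fk(r.x,q)[1].as_matrix().round(3).tolist(),Ro.from_quat([o[1],o[2],o[3],o[0]]).as_matrix().round(3).tolist())
E
```

```text
11.325 [-0.153 -0.06   0.092  1.723 -0.     0.902] [ 0.4762 -0.0732  0.2644] [-0.4 -0.3 -0.3]
11.95 [ 0.031  0.527  0.568  2.275 -0.314  1.187] [ 0.4751 -0.0733  0.2533] [-0.6 -0.6  0.6]
12.575 [-0.15   0.567  0.514  2.278 -0.027  1.075] [ 0.4436 -0.075   0.2118] [0.8 0.9 0.1]
[1.947e-01 4.246e-01 5.190e-01 1.482e-01 2.845e-01 1.000e-04] 0.00617823055948008
[[-0.494, 0.87, -0.0], [0.87, 0.494, -0.0], [0.0, -0.0, -1.0]] [[-0.494, 0.87, -0.0], [0.87, 0.494, -0.0], [0.0, -0.0, -1.0]]
[[-0.498, 0.649, -0.575], [0.867, 0.377, -0.326], [0.005, -0.661, -0.75]] [[-0.498, 0.649, -0.575], [0.867, 0.377, -0.326], [0.005, -0.661, -0.75]]
[[-0.225, 0.693, -0.685], [0.923, 0.376, 0.077], [0.311, -0.615, -0.724]] [[-0.225, 0.693, -0.685], [0.923, 0.376, 0.077], [0.311, -0.615, -0.724]]
```

```bash
cat > plan.py <<'E'
from kin import *; from scipy.optimize import least_squares
P=np.load('p.npy'); lo=np.array([-3.0,-.8,-1.08,-2.1,-1.3,-3.05]); hi=np.array([3.0,1.75,1.18,2.2,1.3,3.05]); rng=np.random.default_rng(0)
h=lambda v: np.maximum(0,v)
def low(q):   # lowest heights of body pieces
    t,R=fk(P,q); c=lambda v:(t+R.apply(v))[2]
    return np.array([c([.085,.0,-.13])-.02,c([.085,.03,-.13])-.015,c([.085,-.03,-.13])-.015,c([0,0,-.085])-.05,c([0,0,-.2])-.055,c([0,0,-.2845])-.07])
G=np.array([.523,.1413,.064]); best=[]
for s in (1,-1):
  for yaw in np.radians(np.arange(-75,100,15)):
    for p in np.radians([20,30,40,50]):
        z=np.array([np.cos(p)*np.cos(yaw),np.cos(p)*np.sin(yaw),-np.sin(p)]); y=np.cross(z,[0,0,1])*s; y/=np.linalg.norm(y); x=np.cross(y,z)
        Rg=Ro.from_matrix(np.c_[x,y,z]); T=G+.025*z
        ok=None
        for k in range(4):
            f=lambda q:np.concatenate([(fk(P,q)[0]-T)*10,(fk(P,q)[1]*Rg.inv()).as_rotvec()*3,h(.02-low(q))*10])
            r=least_squares(f,lo+(hi-lo)*rng.random(6),bounds=(lo,hi),max_nfev=80)
            if r.cost<1e-5: ok=r.x;break
        if ok is None: continue
        bt=Rg.inv().apply([0,0,1]); mt=np.array([0,0,-.025])+(.11+.004-.064)*bt
        for k in range(4):
            def g(q):
                t,R=fk(P,q); b=R.apply(bt); m=t+R.apply(mt)
                tgt=np.array([.6225,-.1595])-.03*b[:2]
                return np.concatenate([(m[:2]-tgt)*10,[(m[2]-.155)*10,(b[2]+np.sin(np.radians(32)))*5],h(.125-low(q))*10,.02*(q-ok)])
            r=least_squares(g,np.clip(ok+rng.normal(0,.8,6),lo,hi),bounds=(lo,hi),max_nfev=80); e=np.abs(g(r.x)[:-6]).max()
            b=fk(P,r.x)[1].apply(bt)
            best.append((e*1+.02*np.abs(r.x-ok).max(),e,s,np.degrees(yaw),np.degrees(p),ok,r.x,b))
best.sort(key=lambda a:a[0])
print(len(best))
for a in best[:12]: print(a[0].round(3),a[1].round(3),a[2],a[3].round(),a[4].round(),a[5].round(2),a[6].round(2),a[7].round(2))
E
python3 plan.py
```

```text
276
0.024 0.0 -1 90.0 30.0 [-0.16  0.29 -0.24  1.3   1.03 -1.88] [-0.59  0.16 -0.44  0.09  1.3  -3.05] [-0.85  0.01 -0.53]
0.025 0.0 -1 -60.0 30.0 [ 0.69  0.3  -0.24  1.31 -1.02  1.89] [ 0.09  0.16 -0.44  0.09 -1.3   3.05] [-0.75  0.4  -0.53]
0.025 0.0 -1 -60.0 30.0 [ 0.69  0.3  -0.24  1.31 -1.02  1.89] [ 0.09  0.16 -0.44  0.09 -1.3   3.05] [-0.75  0.4  -0.53]
0.025 0.0 -1 -60.0 30.0 [ 0.69  0.3  -0.24  1.31 -1.02  1.89] [ 0.09  0.16 -0.44  0.09 -1.3   3.05] [-0.75  0.4  -0.53]
0.025 0.0 -1 -45.0 30.0 [ 0.69  0.02 -0.54  0.84 -1.04  1.38] [ 0.09  0.64  0.2   2.06 -1.3   0.16] [ 0.68  0.51 -0.53]
0.025 0.0 -1 -45.0 30.0 [ 0.69  0.02 -0.54  0.84 -1.04  1.38] [ 0.09  0.64  0.2   2.06 -1.3   0.16] [ 0.68  0.51 -0.53]
0.025 0.0 1 90.0 20.0 [-0.19  0.43 -0.18  1.45  1.17  1.05] [-0.58  0.13 -0.31  0.53  1.14 -0.18] [-0.84  0.09 -0.53]
0.025 0.0 1 -75.0 20.0 [ 0.69  0.68  0.12  1.86 -1.03 -0.65] [ 0.07  0.3  -0.06  0.98 -1.21  0.58] [-0.72  0.45 -0.53]
0.025 0.0 1 -60.0 20.0 [ 0.72  0.43 -0.17  1.46 -1.17 -1.04] [ 0.07  0.14 -0.3   0.54 -1.14  0.19] [-0.78  0.33 -0.53]
0.025 0.0 -1 75.0 30.0 [-0.16  0.02 -0.55  0.83  1.04 -1.37] [-0.59  0.63  0.19  2.03  1.3  -0.12] [ 0.34 -0.78 -0.53]
0.025 0.0 -1 75.0 30.0 [-0.16  0.02 -0.55  0.83  1.04 -1.37] [-0.59  0.63  0.19  2.03  1.3  -0.12] [ 0.34 -0.78 -0.53]
0.026 0.0 -1 -30.0 40.0 [ 0.6  -0.24 -0.73  0.6  -0.76  0.93] [ 0.06  0.59  0.19  1.88 -1.3  -0.35] [ 0.45  0.72 -0.53]
```

```bash
cat > plan2.py <<'E'
from kin import *; from scipy.optimize import least_squares
P=np.load('p.npy'); lo=np.array([-3.0,-.8,-1.1,-2.15,-1.38,-3.08]); hi=np.array([3.0,1.75,1.2,2.22,1.38,3.08])
def orient(yaw,p,roll=0):
    z=np.array([np.cos(p)*np.cos(yaw),np.cos(p)*np.sin(yaw),-np.sin(p)]); y=np.cross(z,[0,0,1]); y/=np.linalg.norm(y)
    return Ro.from_matrix(np.c_[np.cross(y,z),y,z])*Ro.from_euler('z',roll)
def ik(T,R,q0):
    r=least_squares(lambda q:np.concatenate([(fk(P,q)[0]-T)*10,(fk(P,q)[1]*R.inv()).as_rotvec()*3]),np.clip(q0,lo+.01,hi-.01),bounds=(lo,hi),max_nfev=150)
    return r.x,r.cost
def low(q):
    t,R=fk(P,q); c=lambda v:(t+R.apply(v))[2]
    return np.array([c([.085,.0,-.13])-.02,c([.085,.03,-.13])-.015,c([.085,-.03,-.13])-.015,c([0,0,-.085])-.05,c([0,0,-.2])-.055,c([0,0,-.2845])-.07])
E
python3 - <<'E'
from plan2 import *
G=np.array([.523,.1413,.064]); rad=np.radians
for yaw in (-75,-60,-50):
  for p in (25,30,35):
    R=orient(rad(yaw),rad(p)); q,c=ik(G+.025*R.apply([0,0,1]),R,[.7,.4,-.2,1.4,-1.,-1.5])
    if c>1e-5: print('no grasp',yaw,p); continue
    t,_=fk(P,q); z=R.apply([0,0,1]); b2=t-.17*z; b3=t-.2845*z
    print('GRASP',yaw,p,q.round(2),'low',low(q).min().round(3),'z@.17',b2.round(3),'j5c',b3.round(3))
    bt=R.inv().apply([0,0,1]); mt=np.array([0,0,-.025])+.05*bt
    for yp in (-85,-75,-65):
      for pp in (0,8,15):
        a=np.cos(rad(pp))*np.cos(rad(p)); k=np.sin(rad(pp))*np.sin(rad(p)); cth=(-np.sin(rad(32))-k)/a
        if cth<-1: continue
        th=np.arccos(cth); R2=orient(rad(yp),rad(pp),th); b=R2.apply(bt)
        m=np.r_[np.array([.6225,-.1595])-.03*b[:2]/np.linalg.norm(b[:2]),.155]; T=m-R2.apply(mt); q2,c2=ik(T,R2,q)
        if c2<1e-5: print('   pour',yp,pp,'th',np.degrees(th).round(),q2.round(2),'tcp',T.round(3),'b',b.round(2),'low',low(q2).round(3))
E
```

```text
GRASP -75 25 [ 0.67  0.6   0.07  1.75 -0.98 -0.77] low 0.039 z@.17 [0.489 0.268 0.125] j5c [0.462 0.368 0.174]
   pour -85 15 th 137.0 [ 0.07  0.4   0.03  1.13 -1.31  0.75] tcp [ 0.682 -0.228  0.175] b [-0.67  0.52 -0.53] low [0.129 0.114 0.154 0.147 0.172 0.179]
   pour -75 8 th 131.0 [ 0.1   0.21 -0.4   0.11 -1.36 -0.15] tcp [ 0.696 -0.21   0.178] b [-0.79  0.31 -0.53] low [0.121 0.103 0.148 0.14  0.151 0.148]
   pour -75 15 th 137.0 [ 0.08  0.19 -0.29  0.49 -1.25  0.2 ] tcp [ 0.693 -0.217  0.175] b [-0.75  0.4  -0.53] low [0.129 0.114 0.154 0.147 0.172 0.179]
   pour -65 0 th 126.0 [ 0.12  0.32 -0.62 -0.93 -1.25 -0.95] tcp [ 0.705 -0.188  0.181] b [-0.84  0.07 -0.53] low [0.112 0.092 0.141 0.131 0.126 0.111]
   pour -65 8 th 131.0 [ 0.1   0.14 -0.57 -0.31 -1.21 -0.48] tcp [ 0.704 -0.196  0.178] b [-0.83  0.17 -0.53] low [0.121 0.103 0.148 0.14  0.151 0.148]
   pour -65 15 th 137.0 [ 0.08  0.08 -0.49  0.08 -1.13 -0.15] tcp [ 0.702 -0.204  0.175] b [-0.81  0.26 -0.53] low [0.129 0.114 0.154 0.147 0.172 0.179]
GRASP -75 30 [ 0.66  0.52  0.03  1.67 -0.93 -0.88] low 0.044 z@.17 [0.49  
[... 7433 characters left out ...]
tcp [ 0.688 -0.225  0.178] b [-0.69  0.49 -0.53] low [0.113 0.098 0.137 0.14  0.151 0.148]
   pour -75 15 th 149.0 [ 0.05  0.15 -0.35  0.41 -1.24  0.34] tcp [ 0.68  -0.234  0.175] b [-0.6   0.6  -0.53] low [0.118 0.108 0.138 0.147 0.172 0.179]
   pour -65 0 th 130.0 [ 0.09  0.31 -0.63 -0.94 -1.23 -0.87] tcp [ 0.702 -0.204  0.181] b [-0.81  0.26 -0.53] low [0.107 0.089 0.134 0.131 0.126 0.111]
   pour -65 8 th 139.0 [ 0.07  0.13 -0.6  -0.35 -1.18 -0.37] tcp [ 0.698 -0.213  0.178] b [-0.77  0.36 -0.53] low [0.113 0.098 0.137 0.14  0.151 0.148]
   pour -65 15 th 149.0 [ 0.04  0.05 -0.53  0.03 -1.1   0.02] tcp [ 0.692 -0.223  0.175] b [-0.69  0.49 -0.53] low [0.118 0.108 0.138 0.147 0.172 0.179]
```

```bash
python3 -m creep '{"travel":[[0,0,0],[0,0,0],[0,0,0],[0,0,-0.01],[0,0,-0.01]],"rot":[[0,-0.15,0],[0,-0.15,0],[0,-0.15,0],[-0.18,0,0],[-0.18,0,0]],"gripper":[0,0,0,0,0]}' >/dev/null
python3 -m creep '{"travel":[[0,0,-0.02],[0,0,-0.02],[0,0,-0.04],[0,0,-0.04],[0,0,0]],"rot":[[-0.18,0,0],[-0.18,0,0],[0,0,-0.18],[0,0,-0.18],[0,0,-0.18]],"gripper":[0,0,0,0,0]}' >/dev/null
python3 -m creep '{"travel":[[0,0,0],[0,0,0],[0,0,0],[0,0,0],[0,0,0]],"rot":[[0,0,-0.18],[0,0,-0.18],[0,0,-0.18],[0,0,-0.18],[0,0,-0.18]],"gripper":[0,0,0,0,0]}' >/dev/null
python3 go.py .42 .24 .3
cat > rel.py <<'E'
# rel.py yaw pitch roll(deg): rotvec in tool frame from the present to the wanted orientation
import sys; from plan2 import *
a=np.radians([float(v) for v in sys.argv[1:4]]); o=get_obs(); q=o['tcp_rot']; R=Ro.from_quat([q[1],q[2],q[3],q[0]])
print('rotvec',(R.inv()*orient(*a)).as_rotvec().round(3))
E
python3 rel.py -60 89.9 0
```

```text
t 14.45 tcp [ 0.4541 -0.0625  0.3471] j [-0.141 -0.121  0.201  1.827  0.006 -0.543] F [ 0.2 -0.1 -0.2] w 1.001 f 0.0
x,y,z axes [[-0.918, -0.392, -0.06], [-0.391, 0.92, -0.029], [0.066, -0.003, -0.998]]
travel [-0.0845  0.293   0.0439]
rotvec [-0.071  0.022 -1.691]
```

```bash
python3 -m creep '{"travel":[[-0.0165,0.0575,0.003],[-0.0165,0.0575,0.003],[-0.0165,0.0575,0.003],[-0.0165,0.0575,0.003],[-0.0165,0.0575,0.003]],"rot":[[-0.014,0.005,0],[-0.014,0.005,0],[-0.014,0.005,0],[-0.014,0.005,0],[-0.014,0.005,0]],"gripper":[0,0,0,0,0]}' >/dev/null
python3 -m creep '{"travel":[[0,0,0],[0,0,0],[0,0,0],[0,0,0],[0,0,0]],"rot":[[0,0,-0.17],[0,0,-0.17],[0,0,-0.17],[0,0,-0.17],[0,0,-0.17]],"gripper":[0,0,0,0,0]}' >/dev/null
python3 -m creep '{"travel":[[0,0,0],[0,0,0],[0,0,0],[0,0,0],[0,0,0]],"rot":[[0,0,-0.17],[0,0,-0.17],[0,0,-0.17],[0,0,-0.17],[0,0,-0.17]],"gripper":[0,0,0,0,0]}' >/dev/null
python3 rel.py -60 30 0; python3 rel.py -60 89.9 0
python3 - <<'E'
from plan2 import *
R=orient(*np.radians([-60,30])); z=R.apply([0,0,1]); G=np.array([.523,.1413,.064])+.025*z; print('grasp',G.round(4),'pre',(G-.11*z).round(4),'high',(G-.11*z+[0,0,.06]).round(4))
E
python3 go.py .4794 .2168 .1665
```

```text
rotvec [-0.043  1.085 -0.013]
rotvec [-0.041  0.04   0.01 ]
grasp [0.5338 0.1226 0.0515] pre [0.4862 0.205  0.1065] high [0.4862 0.205  0.1665]
t 16.325 tcp [0.42   0.2343 0.3368] j [ 0.485 -0.052  0.244  1.827  0.04  -1.618] F [ 0.  -0.8 -1.2] w 1.0 f 0.0
x,y,z axes [[0.509, -0.86, -0.038], [-0.861, -0.507, -0.042], [0.016, 0.054, -0.998]]
travel [ 0.0518 -0.0352  0.1701]
```

```bash
python3 -m creep '{"travel":[[0,0,0],[0,0,0],[0,0,0],[0,0,0],[0,0,0]],"rot":[[-0.007,0.18,0],[-0.007,0.18,0],[-0.007,0.18,0],[-0.007,0.18,0],[-0.007,0.18,0]],"gripper":[0,0,0,0,0]}' >/dev/null
python3 -m creep '{"travel":[[0,0,0],[0,0,0],[0,0,0]],"rot":[[-0.007,0.18,0],[0,0,0],[0,0,0]],"gripper":[0,0,0]}' >/dev/null
python3 rel.py -60 30 0
python3 go.py .4862 .205 .1665
```

```text
rotvec [ 0.013  0.011 -0.013]
t 17.325 tcp [0.4208 0.2342 0.3362] j [ 0.979  0.262  0.25   2.213 -0.874 -0.781] F [ 0.6 -0.2  0.1] w 1.002 f 0.0
x,y,z axes [[0.243, -0.448, 0.861], [-0.875, -0.485, -0.005], [0.419, -0.752, -0.509]]
travel [-0.117  -0.0422  0.1358]
```

```bash
python3 -m creep '{"travel":[[-0.029,-0.0105,0.034],[-0.029,-0.0105,0.034],[-0.029,-0.0105,0.034],[-0.029,-0.0105,0.034],[0,0,0]],"rot":[[0.003,0.003,-0.003],[0.003,0.003,-0.003],[0.003,0.003,-0.003],[0.003,0.003,-0.003],[0,0,0]],"gripper":[0,0,0,0,0]}' >/dev/null
python3 rel.py -60 30 0
python3 go.py .4862 .205 .1065; python3 -c "
from h import *
shot('wrist','w1'); shot('top','top1'); P=cloud('top1'); z=P[...,2]
v,u=np.mgrid[0:480,0:640]; m=(u>280)&(u<365)&(v>195)&(v<290)&(z>.105)&(z<.12)&(np.hypot(P[...,0]-.523,P[...,1]-.141)<.045)
Q=P[m][:,:2]; A=np.c_[2*Q,np.ones(len(Q))]; s=np.linalg.lstsq(A,(Q**2).sum(1),rcond=None)[0]; print(len(Q),s[:2],np.sqrt(s[2]+s[0]**2+s[1]**2))"
```

```text
rotvec [ 0.005 -0.003 -0.002]
t 17.95 tcp [0.4873 0.2012 0.1663] j [ 0.851  0.292 -0.028  1.769 -0.961 -0.964] F [ 0.2 -0.6  0.2] w 0.998 f 0.0
x,y,z axes [[0.247, -0.432, 0.868], [-0.869, -0.495, 0.001], [0.429, -0.754, -0.497]]
travel [-0.0538 -0.001   0.0264]
233 [0.52150629 0.14056236] 0.03172635332477671
```

View pics/w1.png

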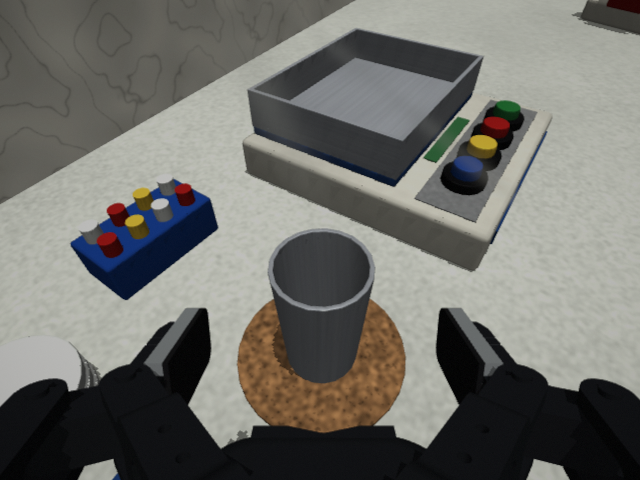

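The wrist view shows the beaker standing upright on the mat at (322,300), centred between the open fingers. I'm lowering and approaching.

```bash
python3 -m creep '{"travel":[[-0.026,0,0.013],[-0.027,-0.001,0.014],[0,0,0.02],[0,0,0.03],[0,0,0]],"rot":[[0,0,0],[0,0,0],[0,0,0],[0,0,0],[0,0,0]],"gripper":[0,0,0,0,0]}'
python3 rel.py -60 30 0
python3 go.py .5328 .122 .0515
```

```text
time: 18.68
tool_pos: [0.5084, 0.1677, 0.0839]
tcp_rot: [0.251, 0.748, -0.434, 0.434]
contact_force: [0.2, 0.2, -0.1]
grip_width: 1.002
finger_force: 0.0
rotvec [ 0.003 -0.004 -0.003]
t 18.675 tcp [0.5084 0.1677 0.0839] j [ 0.781  0.3   -0.174  1.521 -0.994 -1.076] F [ 0.2  0.2 -0.1] w 1.002 f 0.0
x,y,z axes [[0.246, -0.432, 0.868], [-0.868, -0.496, -0.001], [0.431, -0.753, -0.497]]
travel [-0.0024  0.0016  0.061 ]
```

```bash
python3 -m creep '{"travel":[[-0.001,0.001,0.02],[-0.001,0.0005,0.02],[0,0,0.015],[0,0,0.005],[0,0,0]],"rot":[[0,0,0],[0,0,0],[0,0,0],[0,0,0],[0,0,0]],"gripper":[0,0,0,0,0]}'
python3 -m creep '{"travel":[[0,0,0],[0,0,0],[0,0,0],[0,0,0],[0,0,0]],"rot":[[0,0,0],[0,0,0],[0,0,0],[0,0,0],[0,0,0]],"gripper":[0.2,0.3,0.5,0.8,0.8]}' 60
python3 go.py .5328 .122 .0515
```

```text
time: 19.3
tool_pos: [0.5323, 0.1236, 0.0517]
tcp_rot: [0.251, 0.748, -0.434, 0.434]
contact_force: [-0.4, -0.2, 0.6]
grip_width: 1.0
finger_force: 0.0
time: 19.92
tool_pos: [0.5324, 0.1237, 0.0515]
tcp_rot: [0.252, 0.748, -0.433, 0.435]
contact_force: [-1.2, 4.3, 5.1]
grip_width: 0.733
finger_force: 63.7
t 19.925 tcp [0.5324 0.1237 0.0515] j [ 0.691  0.26  -0.279  1.32  -1.028 -1.239] F [-1.2  4.3  5.1] w 0.733 f 63.7
x,y,z axes [[0.247, -0.429, 0.869], [-0.867, -0.498, 0.0], [0.433, -0.753, -0.495]]
travel [0.0008 0.0005 0.0014]
```

Grasped, 62 mm between the pads. I'm lifting and working out the pour target.

```bash
python3 -m creep '{"travel":[[0.013,0,-0.0075],[0.028,0,-0.016],[0.04,0,-0.023],[0.04,0,-0.023],[0.026,0,-0.015]],"rot":[[0,0,0],[0,0,0],[0,0,0],[0,0,0],[0,0,0]],"gripper":[0.8,0.8,0.8,0.8,0.8]}' 70
python3 - <<'E'
from plan2 import *
rad=np.radians; R=orient(rad(-60),rad(30)); bt=R.inv().apply([0,0,1]); mt=np.array([0,0,-.025])+.05*bt
S=Ro.from_euler('z',-.0585); pan=np.array([.6225,-.1595,0]); qq=[.69,.26,-.28,1.32,-1.03,-1.24]
for yp in (-60,-65):
 for pp in (15,):
  T=None
  for th in (142,130,120,110,100,90,60,30,0):
    R2=orient(rad(yp),rad(pp),rad(th)); b=R2.apply(bt); m=R2.apply(mt)
    if T is None: T=pan-.02*np.r_[b[:2],0]/np.hypot(*b[:2])-m; T[2]=.19; print(T.round(4))
    q2,c=ik(T,R2,qq); print(yp,pp,th,'elev',np.degrees(np.arcsin(b[2])).round(),'mouth rel pan',S.inv().apply(T+m-pan).round(3),q2.round(2),round(c,6),'low',low(q2).min().round(3))
E
python3 go.py
```

```text
time: 20.55
tool_pos: [0.5319, 0.1235, 0.223]
tcp_rot: [0.251, 0.748, -0.434, 0.434]
contact_force: [0.6, -0.5, -2.7]
grip_width: 0.732
finger_force: 76.5
[ 0.6928 -0.2028  0.19  ]
-60 15 142 elev -32.0 mouth rel pan [ 0.019 -0.006  0.17 ] [ 0.06 -0.02 -0.59 -0.03 -1.05 -0.18] 0.0 low 0.126
-60 15 130 elev -24.0 mouth rel pan [ 0.015 -0.011  0.176] [ 0.06 -0.02 -0.59 -0.03 -1.05 -0.39] 0.0 low 0.134
-60 15 120 elev -17.0 mouth rel pan [ 0.012 -0.015  0.182] [ 0.06 -0.02 -0.59 -0.03 -1.05 -0.57] 0.0 low 0.142
-60 15 110 elev -9.0 mouth rel pan [ 0.01  -0.018  0.189] [ 0.06 -0.02 -0.59 -0.03 -1.05 -0.74] 0.0 low 0.153
-60 15 100 elev -1.0 mouth rel pan [ 0.009 -0.021  0.196] [ 0.06 -0.02 -0.59 -0.03 -1.05 -0.92] 0.0 low 0.162
-60 15 90 elev 7.0 mouth rel pan [ 0.01  -0.023  0.203] [ 0.06 -0.02 -0.59 -0.03 -1.05 -1.09] 0.0 low 0.162
-60 15 60 elev 33.0 mouth rel pan [ 0.018 -0.024  0.224] [ 0.06 -0.02 -0.59 -0.03 -1.05 -1.61] 0.0 low 0.162
-60 15 30 elev 59.0 mouth rel pan [ 0.033 -0.019  0.239] [ 0.06 -0.02 -0.59 -0.03 -1.05 -2.14] 0.0 low 0.162
-60 15 0 elev 75.0 mouth rel pan [ 0.052
[... 582 characters left out ...]
.021  0.196] [ 0.07  0.02 -0.52  0.1  -1.12 -0.8 ] 0.0 low 0.162
-65 15 90 elev 7.0 mouth rel pan [ 0.008 -0.023  0.203] [ 0.07  0.02 -0.52  0.1  -1.12 -0.98] 0.0 low 0.162
-65 15 60 elev 33.0 mouth rel pan [ 0.016 -0.026  0.224] [ 0.07  0.02 -0.52  0.1  -1.12 -1.5 ] 0.0 low 0.162
-65 15 30 elev 59.0 mouth rel pan [ 0.032 -0.022  0.239] [ 0.07  0.02 -0.52  0.1  -1.12 -2.02] 0.0 low 0.162
-65 15 0 elev 75.0 mouth rel pan [ 0.051 -0.013  0.245] [ 0.07  0.02 -0.52  0.1  -1.12 -2.55] 0.0 low 0.162
t 20.55 tcp [0.5319 0.1235 0.223 ] j [ 0.691  0.135 -0.076  1.647 -1.027 -1.237] F [ 0.6 -0.5 -2.7] w 0.732 f 76.5
x,y,z axes [[0.246, -0.431, 0.868], [-0.867, -0.497, -0.001], [0.432, -0.753, -0.496]]
```

```bash
python3 -m creep '{"travel":[[0.010,0.0014,0.02],[0.02,0.0028,0.0408],[0.02,0.0028,0.0408],[0.02,0.0028,0.0408],[0.02,0.0028,0.0408]],"rot":[[0,0,0],[0,0,0],[0,0,0],[0,0,0],[0,0,0]],"gripper":[0.8,0.8,0.8,0.8,0.8]}' 
python3 -m creep '{"travel":[[0.02,0.0028,0.0408],[0.02,0.0028,0.0408],[0.02,0.0028,0.0408],[0.010,0.0014,0.02],[0,0,0]],"rot":[[0,0,0],[0,0,0],[0,0,0],[0,0,0],[0,0,0]],"gripper":[0.8,0.8,0.8,0.8,0.8]}' 
python3 -m creep '{"travel":[[0,0,0],[0,0,0],[0,0,0]],"rot":[[0,0.13,0],[0,0.13,0],[0,0,0]],"gripper":[0.8,0.8,0.8]}' 
python3 rel.py -60 15 0
python3 go.py .6928 -.2028 .165
```

```text
time: 21.18
tool_pos: [0.6225, -0.061, 0.208]
tcp_rot: [0.252, 0.749, -0.433, 0.434]
contact_force: [1.4, 0.6, -2.5]
grip_width: 0.732
finger_force: 76.5
time: 21.8
tool_pos: [0.692, -0.2033, 0.1973]
tcp_rot: [0.253, 0.748, -0.434, 0.433]
contact_force: [0.5, -0.4, -2.6]
grip_width: 0.728
finger_force: 76.9
time: 22.18
tool_pos: [0.6923, -0.2006, 0.1936]
tcp_rot: [0.304, 0.692, -0.397, 0.521]
contact_force: [-0.4, 0.1, -2.9]
grip_width: 0.731
finger_force: 77.0
rotvec [0.001 0.014 0.006]
t 22.175 tcp [ 0.6923 -0.2006  0.1936] j [ 0.067 -0.074 -0.601  0.044 -1.043 -2.641] F [-0.4  0.1 -2.9] w 0.731 f 77.0
x,y,z axes [[0.141, -0.233, 0.962], [-0.866, -0.5, 0.006], [0.48, -0.834, -0.272]]
travel [-0.0269  0.0005  0.0099]
```

```bash
python3 -m creep '{"travel":[[-0.0135,0,0.005],[-0.0135,0,0.005],[0,0,0],[0,0,0],[0,0,0]],"rot":[[0,0,0],[0,0,0.1],[0,0,0.17],[0,0,0.17],[0,0,0.17]],"gripper":[0.8,0.8,0.8,0.8,0.8]}' >/dev/null
python3 -m creep '{"travel":[[0,0,0],[0,0,0],[0,0,0],[0,0,0],[0,0,0]],"rot":[[0,0,0.17],[0,0,0.17],[0,0,0.17],[0,0,0.12],[0,0,0.08]],"gripper":[0.8,0.8,0.8,0.8,0.8]}' 
python3 -m creep '{"travel":[[0,0,0],[0,0,0],[0,0,0],[0,0,0],[0,0,0]],"rot":[[0,0,0.06],[0,0,0.06],[0,0,0.06],[0,0,0.06],[0,0,0.06]],"gripper":[0.8,0.8,0.8,0.8,0.8]}' 
python3 -m creep '{"travel":[[0,0,0],[0,0,0],[0,0,0],[0,0,0],[0,0,0]],"rot":[[0,0,0.06],[0,0,0.06],[0,0,0.06],[0,0,0.06],[0,0,0.06]],"gripper":[0.8,0.8,0.8,0.8,0.8]}' 
python3 -m creep '{"travel":[[0,0,0],[0,0,0],[0,0,0],[0,0,0],[0,0,0]],"rot":[[0,0,0.06],[0,0,0.06],[0,0,0],[0,0,0],[0,0,0]],"gripper":[0.8,0.8,0.8,0.8,0.8]}' 
python3 rel.py -60 15 0; python3 go.py
python3 -c "
from h import *
shot('top','top2');im=cv2.imread('pics/top2.png'); cv2.imwrite('pics/t2c.png',cv2.resize(im[110:310,340:600],None,fx=2.6,fy=2.6))"
```

```text
time: 23.42
tool_pos: [0.6956, -0.204, 0.1693]
tcp_rot: [0.082, -0.3, 0.739, -0.598]
contact_force: [0.1, 1.0, -2.6]
grip_width: 0.729
finger_force: 77.1
time: 24.05
tool_pos: [0.6956, -0.204, 0.1693]
tcp_rot: [0.17, -0.186, 0.775, -0.579]
contact_force: [-0.1, -0.1, -2.0]
grip_width: 0.723
finger_force: 77.1
time: 24.68
tool_pos: [0.6956, -0.204, 0.1693]
tcp_rot: [0.255, -0.068, 0.794, -0.547]
contact_force: [-0.8, 0.5, -2.1]
grip_width: 0.727
finger_force: 77.1
time: 25.3
tool_pos: [0.695, -0.204, 0.1689]
tcp_rot: [0.287, -0.022, 0.796, -0.532]
contact_force: [-0.0, -0.3, -1.6]
grip_width: 0.73
finger_force: 77.2
rotvec [ 0.012  0.005 -2.038]
t 25.3 tcp [ 0.695  -0.204   0.1689] j [ 0.061 -0.035 -0.622 -0.026 -1.04  -0.607] F [-0.  -0.3 -1.6] w 0.73 f 77.2
x,y,z axes [[-0.835, -0.34, -0.434], [0.271, 0.433, -0.86], [0.48, -0.835, -0.269]]
```

View pics/t2c.png

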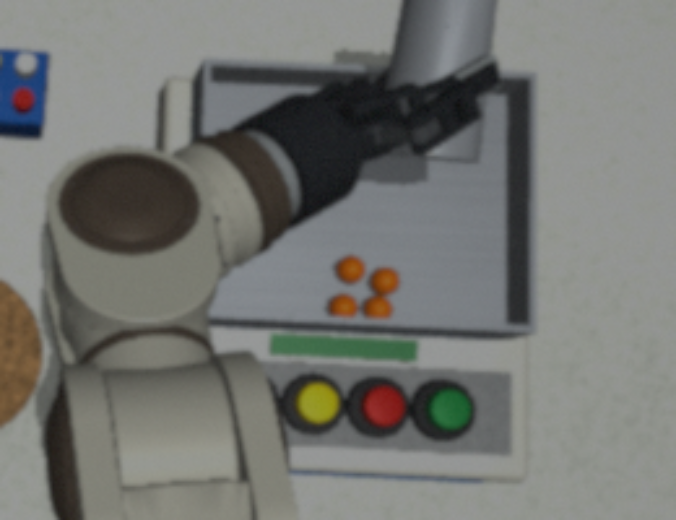

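All four balls lie in the pan, at crop (350,269), (384,280), (344,305) and (378,307). I'm righting the beaker and returning to the mat.

```bash
python3 -m creep '{"travel":[[-0.008,-0.016,-0.005],[0,0,0],[0,0,0],[0,0,0],[0,0,0]],"rot":[[0,0,-0.1],[0,0,-0.18],[0,0,-0.18],[0,0,-0.18],[0,0,-0.18]],"gripper":[0.8,0.8,0.8,0.8,0.8]}' >/dev/null
python3 -m creep '{"travel":[[0,0,0],[0,0,0],[0,0,0],[0,0,0],[0,0,0]],"rot":[[0,0,-0.18],[0,0,-0.18],[0,0,-0.18],[0,0,-0.18],[0,0,-0.18]],"gripper":[0.8,0.8,0.8,0.8,0.8]}' >/dev/null
python3 -m creep '{"travel":[[0,0,0],[0,0,0],[0,0,0],[0,0,0],[0,0,0]],"rot":[[0,0,-0.18],[0,0,-0.135],[0.005,-0.12,0],[0.004,-0.12,0],[0,0,0]],"gripper":[0.8,0.8,0.8,0.8,0.8]}' 
python3 rel.py -60 30 0; python3 go.py .5324 .1237 .22
```

```text
time: 27.22
tool_pos: [0.6961, -0.2046, 0.1908]
tcp_rot: [0.248, 0.747, -0.432, 0.441]
contact_force: [-0.1, 0.5, -1.8]
grip_width: 0.728
finger_force: 77.1
rotvec [-0.009 -0.014 -0.007]
t 27.225 tcp [ 0.6961 -0.2046  0.1908] j [ 0.017 -0.063 -0.408  0.502 -0.861 -2.421] F [-0.1  0.5 -1.8] w 0.728 f 77.1
x,y,z axes [[0.238, -0.426, 0.873], [-0.864, -0.504, -0.01], [0.444, -0.751, -0.488]]
travel [-0.1534 -0.0245 -0.3336]
```

```bash
python3 -m creep '{"travel":[[-0.010,-0.0015,-0.02],[-0.0192,-0.003,-0.0417],[-0.0192,-0.003,-0.0417],[-0.0192,-0.003,-0.0417],[-0.0192,-0.003,-0.0417]],"rot":[[-0.002,-0.003,-0.001],[-0.002,-0.003,-0.001],[-0.002,-0.003,-0.002],[-0.002,-0.003,-0.002],[-0.001,-0.002,-0.001]],"gripper":[0.8,0.8,0.8,0.8,0.8]}' >/dev/null
python3 -m creep '{"travel":[[-0.0192,-0.003,-0.0417],[-0.0192,-0.003,-0.0417],[-0.0192,-0.003,-0.0417],[-0.009,-0.0015,-0.022],[0,0,0]],"rot":[[0,0,0],[0,0,0],[0,0,0],[0,0,0],[0,0,0]],"gripper":[0.8,0.8,0.8,0.8,0.8]}' 
python3 rel.py -60 30 0; python3 go.py .5324 .1237 .06
```

```text
time: 28.48
tool_pos: [0.5325, 0.1268, 0.2189]
tcp_rot: [0.25, 0.752, -0.43, 0.432]
contact_force: [-0.5, -0.8, -1.7]
grip_width: 0.729
finger_force: 77.2
rotvec [-0.003  0.002  0.006]
t 28.475 tcp [0.5325 0.1268 0.2189] j [ 0.694  0.135 -0.08   1.634 -1.022 -1.251] F [-0.5 -0.8 -1.7] w 0.729 f 77.2
x,y,z axes [[0.256, -0.431, 0.865], [-0.863, -0.505, 0.004], [0.435, -0.748, -0.501]]
travel [-0.1362  0.001   0.082 ]
```

```bash
python3 -m creep '{"travel":[[-0.02,0,0.012],[-0.04,0.001,0.024],[-0.04,0,0.024],[-0.025,0,0.015],[-0.011,0,0.007]],"rot":[[0,0,0.003],[0,0,0.003],[0,0,0],[0,0,0],[0,0,0]],"gripper":[0.8,0.8,0.8,0.8,0.8]}' >/dev/null
python3 -m creep '{"travel":[[-0.003,0,0.0017],[0,0,0],[0,0,0]],"rot":[[0,0,0],[0,0,0],[0,0,0]],"gripper":[0.8,0.8,0.8]}'
python3 rel.py -60 30 0; python3 go.py .5324 .1237 .0515
```

```text
time: 29.48
tool_pos: [0.5329, 0.1222, 0.0598]
tcp_rot: [0.248, 0.75, -0.435, 0.432]
contact_force: [0.6, 0.3, -0.7]
grip_width: 0.729
finger_force: 77.1
rotvec [-0.     0.003 -0.004]
t 29.475 tcp [0.5329 0.1222 0.0598] j [ 0.686  0.24  -0.279  1.323 -1.022 -1.252] F [ 0.6  0.3 -0.7] w 0.729 f 77.1
x,y,z axes [[0.248, -0.437, 0.865], [-0.867, -0.498, -0.003], [0.432, -0.749, -0.503]]
travel [-0.008  -0.0003  0.0028]
```

```bash
python3 -m creep '{"travel":[[-0.0026,0,0.0015],[-0.0017,0,0.001],[0,0,0],[0,0,0]],"rot":[[0,0,0],[0,0,0],[0,0,0],[0,0,0]],"gripper":[0.8,0.8,0.8,0.8]}'
python3 -m creep '{"travel":[[-0.0013,0,0.0007],[-0.0009,0,0.0005],[0,0,0],[0,0,0]],"rot":[[0,0,0],[0,0,0],[0,0,0],[0,0,0]],"gripper":[0.8,0.8,0.8,0.8]}'
```

```text
time: 29.98
tool_pos: [0.5323, 0.1218, 0.0537]
tcp_rot: [0.249, 0.75, -0.434, 0.432]
contact_force: [0.3, -0.1, -1.5]
grip_width: 0.729
finger_force: 77.1
time: 30.48
tool_pos: [0.5323, 0.1219, 0.0515]
tcp_rot: [0.249, 0.75, -0.434, 0.432]
contact_force: [-1.8, -0.4, 1.4]
grip_width: 0.732
finger_force: 77.1
```

```bash
python3 -m creep '{"travel":[[0,0,0],[0,0,0],[0,0,0],[0,0,0],[0,0,0]],"rot":[[0,0,0],[0,0,0],[0,0,0],[0,0,0],[0,0,0]],"gripper":[0.6,0.25,0.1,0,0]}'
python3 -m creep '{"travel":[[0,0,-0.01],[0,0,-0.03],[0,0,-0.045],[0,0,-0.045],[0,0,-0.02]],"rot":[[0,0,0],[0,0,0],[0,0,0],[0,0,0],[0,0,0]],"gripper":[0,0,0,0,0]}'
python3 -c "
from h import *
shot('wrist','w2')"; python3 go.py .42 .2343 .336
```

```text
time: 31.1
tool_pos: [0.5323, 0.1219, 0.0512]
tcp_rot: [0.249, 0.75, -0.434, 0.432]
contact_force: [0.4, 0.2, 0.0]
grip_width: 0.999
finger_force: 0.0
time: 31.72
tool_pos: [0.4668, 0.2367, 0.1281]
tcp_rot: [0.248, 0.75, -0.434, 0.432]
contact_force: [0.1, -0.9, -0.3]
grip_width: 1.005
finger_force: 0.0
t 31.775 tcp [0.4665 0.2377 0.1287] j [ 0.921  0.367 -0.014  1.773 -0.924 -0.876] F [-1.3  0.8  0.8] w 1.0 f 0.0
x,y,z axes [[0.249, -0.437, 0.864], [-0.866, -0.501, -0.003], [0.434, -0.747, -0.503]]
travel [ 0.1691  0.0412 -0.122 ]
```

View pics/w2.png

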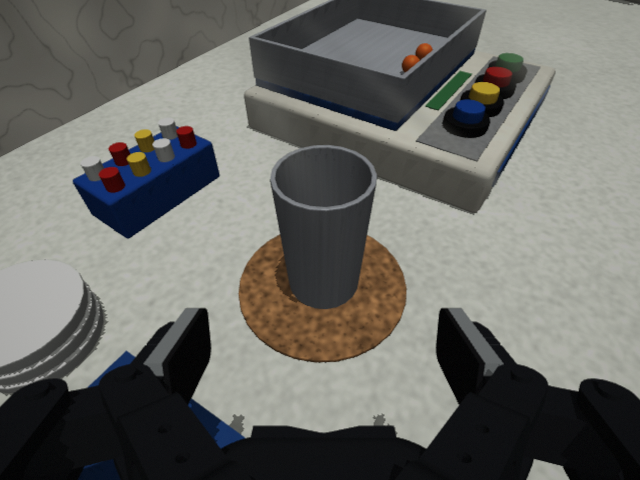

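The beaker stands empty and upright on the mat at (322,225), fully released. I'm retreating, turning the tool down and heading for green.

```bash
python3 -m creep '{"travel":[[0.042,0.01,-0.03],[0.042,0.01,-0.03],[0.042,0.01,-0.03],[0.042,0.01,-0.03],[0,0,0]],"rot":[[0,0,0],[0,0,0],[0,0,0],[0,0,0],[0,-0.17,0]],"gripper":[0,0,0,0.5,1]}' >/dev/null
python3 -m creep '{"travel":[[0,0,0],[0,0,0],[0,0,0],[0,0,0],[0,0,0]],"rot":[[0,-0.18,0],[0,-0.18,0],[0,-0.18,0],[0,-0.18,0],[0,-0.15,0]],"gripper":[1,1,1,1,1]}' 
python3 rel.py -60 89.9 0; python3 go.py .4678 -.215 .3
```

```text
time: 33.02
tool_pos: [0.423, 0.2307, 0.3333]
tcp_rot: [-0.002, 0.865, -0.501, 0.001]
contact_force: [0.6, 1.4, -0.9]
grip_width: -0.002
finger_force: 0.0
rotvec [-0.004  0.002 -0.002]
t 33.025 tcp [0.423  0.2307 0.3333] j [ 4.990e-01 -1.600e-02  2.730e-01  1.856e+00  1.000e-03 -1.593e+00] F [ 0.6  1.4 -0.9] w -0.002 f 0.0
x,y,z axes [[0.498, -0.867, -0.001], [-0.867, -0.498, -0.004], [0.003, 0.003, -1.0]]
travel [0.4089 0.1832 0.0323]
```

```bash
python3 -m creep '{"travel":[[0.0454,0.0204,0.003],[0.0454,0.0204,0.003],[0.0454,0.0204,0.003],[0.0454,0.0204,0.003],[0.0454,0.0204,0.003]],"rot":[[0,0,0],[0,0,0],[0,0,0],[0,0,0],[0,0,0]],"gripper":[1,1,1,1,1]}' >/dev/null
python3 -m creep '{"travel":[[0.0454,0.0204,0.003],[0.0454,0.0204,0.003],[0.0454,0.0204,0.003],[0.0454,0.0204,0.003],[0,0,0.05]],"rot":[[0,0,0],[0,0,0],[0,0,0],[0,0,0],[0,0,0]],"gripper":[1,1,1,1,1]}' >/dev/null
python3 -m creep '{"travel":[[0,0,0.06],[0,0,0.06],[0,0,0.02],[0,0,0],[0,0,0]],"rot":[[0,0,0],[0,0,0],[0,0,0],[0,0,0],[0,0,0]],"gripper":[1,1,1,1,1]}' >/dev/null
python3 rel.py -60 89.9 0; python3 go.py .4678 -.215 .074
```

```text
rotvec [-0.002 -0.004 -0.002]
t 34.9 tcp [ 0.4687 -0.2157  0.1181] j [-4.310e-01 -1.300e-02 -1.460e-01  1.433e+00 -1.000e-03 -2.523e+00] F [0.5 0.1 0.4] w 0.002 f 0.0
x,y,z axes [[0.498, -0.867, 0.006], [-0.867, -0.498, -0.002], [0.005, -0.004, -1.0]]
travel [-0.0013  0.0005  0.0441]
```

```bash
python3 -m creep '{"travel":[[-0.001,0,0.02],[0,0,0.019],[0,0,0.004],[0,0,0.003],[0,0,0.002]],"rot":[[0,0,0],[0,0,0],[0,0,0],[0,0,0],[0,0,0]],"gripper":[1,1,1,1,1]}'
python3 -m creep '{"travel":[[0,0,0.002],[0,0,0.0015],[0,0,0.001],[0,0,0]],"rot":[[0,0,0],[0,0,0],[0,0,0],[0,0,0]],"gripper":[1,1,1,1]}'
```

```text
time: 35.52
tool_pos: [0.4679, -0.2148, 0.0692]
tcp_rot: [0.0, 0.866, -0.501, 0.002]
contact_force: [-2.9, 1.4, 4.0]
grip_width: 0.0
finger_force: 2.1
time: 36.02
tool_pos: [0.468, -0.2148, 0.0659]
tcp_rot: [0.0, 0.866, -0.501, 0.003]
contact_force: [-7.4, 4.1, 17.1]
grip_width: -0.002
finger_force: 8.1
```

Green is fully down. Releasing, then yellow.

```bash
python3 -m creep '{"travel":[[0,0,-0.01],[0,0,-0.02],[0,0,-0.03],[0,0,0],[0,0,0]],"rot":[[0,0,0],[0,0,0],[0,0,0],[0,0,0],[0,0,0]],"gripper":[1,1,1,1,1]}' >/dev/null
python3 -m creep '{"travel":[[-0.02,-0.0125,0],[-0.03,-0.02,0],[-0.0285,-0.0185,0],[0,0,0],[0,0,0]],"rot":[[0,0,0],[0,0,0],[0,0,0],[0,0,0],[0,0,0]],"gripper":[1,1,1,1,1]}' >/dev/null
python3 go.py .4734 -.1206 .074
```

```text
t 37.275 tcp [ 0.4725 -0.1212  0.1231] j [-2.500e-01 -7.800e-02 -1.990e-01  1.447e+00 -2.000e-03 -2.343e+00] F [0.1 0.7 0.1] w -0.005 f 0.0
x,y,z axes [[0.499, -0.867, 0.004], [-0.867, -0.499, -0.001], [0.002, -0.003, -1.0]]
travel [-0.0003 -0.001   0.0491]
```

```bash
python3 -m creep '{"travel":[[0,-0.001,0.022],[0,0,0.022],[0,0,0.004],[0,0,0.003],[0,0,0.002]],"rot":[[0,0,0],[0,0,0],[0,0,0],[0,0,0],[0,0,0]],"gripper":[1,1,1,1,1]}'
python3 -m creep '{"travel":[[0,0,0.002],[0,0,0.0015],[0,0,0.0005],[0,0,0]],"rot":[[0,0,0],[0,0,0],[0,0,0],[0,0,0]],"gripper":[1,1,1,1]}'
```

```text
time: 37.9
tool_pos: [0.4741, -0.1212, 0.0716]
tcp_rot: [0.0, 0.865, -0.501, 0.003]
contact_force: [-1.8, -0.6, 3.4]
grip_width: 0.001
finger_force: 1.5
time: 38.4
tool_pos: [0.4742, -0.1211, 0.0672]
tcp_rot: [0.001, 0.866, -0.501, 0.003]
contact_force: [-0.8, -3.1, 5.1]
grip_width: 0.0
finger_force: 2.6
```

```bash
python3 -m creep '{"travel":[[0,0,0.0015],[0,0,0.001],[0,0,0]],"rot":[[0,0,0],[0,0,0],[0,0,0]],"gripper":[1,1,1]}'
python3 -m creep '{"travel":[[0,0,0.0005],[0,0,0]],"rot":[[0,0,0],[0,0,0]],"gripper":[1,1]}'
```

```text
time: 38.78
tool_pos: [0.4742, -0.1211, 0.0659]
tcp_rot: [0.0, 0.866, -0.501, 0.003]
contact_force: [-5.7, -1.8, 14.4]
grip_width: -0.006
finger_force: 7.4
time: 39.02
tool_pos: [0.4743, -0.1211, 0.0658]
tcp_rot: [0.0, 0.866, -0.501, 0.003]
contact_force: [-7.1, -1.5, 18.6]
grip_width: 0.001
finger_force: 9.2
```

```bash
python3 -m creep '{"travel":[[0,0,-0.01],[0,0,-0.03],[0,0,-0.06],[0,0,-0.06],[0,0,-0.04]],"rot":[[0,0,0],[0,0,0],[0,0,0],[0,0,0],[0,0,0]],"gripper":[1,1,1,1,1]}'
python3 -m creep '{"travel":[[-0.03,0.03,0],[-0.03,0.03,0],[0,0,0],[0,0,0]],"rot":[[0,0,0],[0,0,0],[0,0,0],[0,0,0]],"gripper":[1,1,1,1]}'
python3 -c "
from h import *
shot('side','side9'); im=cv2.imread('pics/side9.png'); cv2.imwrite('pics/s9c.png',cv2.resize(im[130:400,190:480],None,fx=2.2,fy=2.2))"
```

```text
time: 39.65
tool_pos: [0.4734, -0.1198, 0.2665]
tcp_rot: [-0.0, 0.866, -0.501, 0.003]
contact_force: [1.4, 0.5, 0.1]
grip_width: -0.001
finger_force: 0.0
time: 40.15
tool_pos: [0.3916, -0.0979, 0.2635]
tcp_rot: [0.0, 0.866, -0.501, 0.002]
contact_force: [0.0, 0.4, 0.0]
grip_width: 0.002
finger_force: 0.0
```

View pics/s9c.png

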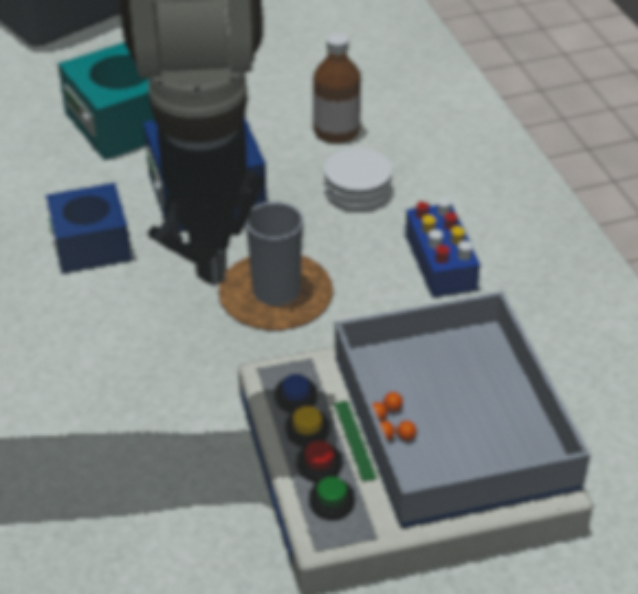

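The four balls are in the pan around crop (393,415), the beaker is upright on the mat at (275,255), all keys are up, and the bystanders are in place. Handing in.

```bash
python3 -c "
from station import close_job
print(close_job())"
```

```text
the job is handed in; nothing more can be done
None
```

I handed the job in at about 40 s: the blue, green and yellow keys were pressed in order, all four balls are in the pan, and the empty beaker stands upright on the mat; `close_job()` returned no verdict.

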